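# Gauge a sawn rock billet against the crossbar flip stop

## Robot

A 6-joint arm with a two-finger parallel gripper is mounted at the origin on the work surface. World frame = base frame: x ahead of the robot, y to its left, z up, the work surface at z = 0. Lengths are in mm, angles in rad, forces in N, time in s.
With the tool pointing down it reaches from about 350 to 775 mm from the base axis. Payload 7.3 kg.
Tool frame: the origin (TCP) lies between the finger pads; the fingertips stand tcp_to_tips ahead of it and the grasp point (between the pads) lies 5 mm behind it (tcp_to_tips is the distance from the TCP to the fingertips, in mm); z points along the fingers, x is the direction in which the jaws open and shut, and the axes are right-handed (so a half turn about z gives the same grasp; the last joint's range is limited). The gripper opens to 92 mm and grips with 3 to 60 N. Pads are 19 mm wide; open, the fingers measure 130 mm over their backs; the gripper's body (75 mm by 190 mm) begins 47 mm behind the grasp point.
Start: joints at [1.122, 0.342, 1.524, -0, 1.275, -0.146], TCP at [156.537, 501.139, 240.741] pointing down, gripper open.
Joint ranges: [-2.53, 2.53], [-0.77, 2.02], [0.04, 2.7], [-1, 4.14], [0.28, 2.66], [-3.11, 3.11]. Speed limits (rad/s): [2.57, 2.57, 3.14, 3.14, 3.14, 3.14].

## Interface

Orientations are given as [roll, pitch, yaw] about the fixed x, y, z axes, in that order (R = Rz(yaw) Ry(pitch) Rx(roll)).
In Python, from plant import * gives the robot as it stands.
- The arm moves only by the tool drive_tool, never from a script. Its argument "deltas" is a list of rows, each an object of numbers: "hand": the gripper's target within -1 to 1 (shut at 1, half-way at 0, fully open at -1); "tx", "ty", "tz": the shift along the tool's x, y, z each as a share of 4 cm, from -1 to 1; "wx", "wy", "wz": the turn, a rotation vector about the tool's x, y, z each as a share of 5 degrees, from -1 to 1. In form: [{"hand": .., "tx": .., "ty": .., "tz": .., "wx": .., "wy": .., "wz": ..}, ...]. A call has 1 to 20 rows; each row shifts and turns the commanded pose from where the row before left it, along the tool's axes as they then stand; what a row does not reach is not made up. A row lasts 1/12 s, in which the tool goes at most 41.7 mm and 7.16 degrees, less where a joint would pass 70% of its speed; a pose out of reach is approached as far as the arm can. A call with a number of a shift or a turn outside -1 to 1 is refused whole. A call with a gripper value outside its range is refused whole. The fingers move at their own pace and stop on an object; the grip force is fixed at half the most. Time passes only in rows, so rows that do not move let the fingers close. It gives the time, the measured TCP pose, the force and the opening at its end, in the units of the state.
- get_obs(): the state, without advancing time (a new reading comes with each control period).
- capture(name): name is "scene" or "top" or "wrist"; returns the picture (420x560x3 uint8, red, green, blue); there is no depth.
- camera_model(name): a dict with "fx", "fy", "cx", "cy" (pixels), "D" ([k1, k2, p1, p2, k3] as OpenCV has them; the pictures are not rectified), "rvec" (rotation vector, rad) and "tvec" (3), from world to camera coordinates, as OpenCV has them. Camera axes: x right, y down, z forward; pixel columns grow to the right and rows downward; lengths in mm; the calibration is good to about 2 mm. A picture is of the moment at which its call begins: read the wrist's pose just before it. camera_model takes no time and is no camera call; for the wrist camera it gives the pose at the moment of the call.
- close_job(): hands the job in, once; it reports no verdict.
The state is a dict: "time": time; "joint_positions": joint angles; "dq": joint speeds; "tau": joint torques, N m; "tool_pos": TCP position; "tcp_rot": TCP orientation; "contact_force": force on the tool from outside, world axes, zero at the start; "moment": the same for the moment, N m; "grip_width": finger opening in mm.
Only numpy, scipy, OpenCV 4.12 (cv2) and the standard library are available. Lean on these libraries where they do the work, as an engineer would, in place of code of your own. Each camera call takes 0.05 s, during which the arm holds its last target.

## Task

On the aluminium gauge rail, flip the stop with the crossbar grip fully down and slide the rock billet along its channel until it rests against that stop. Then flip the same stop back up past upright, leaving the billet lying square in the channel where it was gauged. Leave the other, ball-ended stop standing up.

Things in the scene. Friction and masses are not known exactly. Their poses are not given: they have to be found in the camera images.
- billet: Loose sawn red-brown rock block, 46 (x) by 60 (y, along the channel) by 24 mm high, 0.13 to 0.25 kg. Origin: centre of its underside. It lies in the rail's straight channel, 50 mm wide, with a fence 16 mm high behind and a lip 6 mm high in front (8 mm thick), at its +y end; push it to -y. The smaller offcut and the core plug on the plate before the channel are not used.
- bar_stop (a joint): Steel flip stop with the crossbar: 0 = down across the channel, 2.1 = fully up, leaning back (starts 1.7 to 2.1). A friction hinge (0.09 N m) holds it anywhere. Arm and foot are 20 mm wide. Crossbar: 18 mm thick, 36 mm long along y, turns between fingers that pinch its ends; its centre at angle q, from the hinge: x = -66 cos q + 20 sin q, z = 66 sin q + 20 cos q mm.
- bar_hinge (a point): Middle of the crossbar stop's hinge line, fixed, 46 mm above the table. Axes: y along the rail, +y to the billet's end; x across it, away from the robot; z up. Channel centre line: 50 mm to -x; channel floor: 34 mm below. When down, the foot hangs 34 to 66 mm to -x, down to 26 mm below; its face to the billet is 10 mm to +y, so a gauged billet's origin is 40 mm to +y.
- ball_stop (a joint): The other flip stop on the same fence: slim (10 mm wide), a 20 mm ball on its end, 100 to 130 mm along the rail from the crossbar stop, on either side. Same angles and hinge height; it reaches 76 mm from its hinge line. It stands up (2.0 to 2.1), leaning back, so that the billet passes in front of it; leave it so.
Mind the look-alikes: they are no part of the job. Leave any green look-alike of the billet alone.

How it is judged:
By the outcome, as a careful person would: the job done as asked, in the order asked, and still so for the second after the job is handed in, with the robot touching nothing.
It also fails if it takes over 72 s, if anything falls off the work surface, if the arm or the gripper's body presses on something with over 40 N, if the wrist force passes 120 N, or if a joint passes its speed limit or range.

## Working session

There is one attempt and no reset: what is moved stays moved. The work goes in short steps, Python scripts to look and compute and a tool call to move; the robot and the scene stay as the last step left them, time stands still between calls to the robot, and variables do not carry over. Pictures are saved under pics/ and viewed, and the job is handed in when it is done.

Besides the shell and the picture viewer there is one more tool, called after "Call:" as name([rows], argument=value, ...), one row to a line, values as JSON. drive_tool: Moves the arm, as the interface text tells. Its arguments: {"type":"object","properties":{"deltas":{"type":"array","items":{"type":"object","properties":{"hand":{"type":"number"},"tx":{"type":"number"},"ty":{"type":"number"},"tz":{"type":"number"},"wx":{"type":"number"},"wy":{"type":"number"},"wz":{"type":"number"}}}}},"required":["deltas"]}

```bash
mkdir -p pics; ls; cat > h.py <<'E'
from plant import *
import cv2,numpy as np
def save(n,f):
    a=capture(n); cv2.imwrite('pics/'+f,cv2.cvtColor(a,cv2.COLOR_RGB2BGR)); return a
E
python3 - <<'E'
from h import *
o=get_obs();print(o)
for n in("scene","top","wrist"):
    m=camera_model(n);print(n,m)
    save(n,n+'0.png')
E
```

```text
pics
{'time': 0.0, 'joint_positions': array([ 1.12202654e+00,  3.42719953e-01,  1.52502405e+00,  2.05739995e-05,
        1.27541330e+00, -1.45994255e-01]), 'dq': array([-3.36609021e-04, -1.12988179e-03,  5.30725759e-05,  2.77488774e-03,
       -1.23060408e-03,  3.38330330e-04]), 'tau': array([ 1.16684889e-03, -4.31244063e+01, -2.44220692e+01,  7.17830588e-02,
        5.60155569e-02, -1.13517217e-04]), 'tool_pos': array([156.33736969, 500.77060871, 240.04393854]), 'tcp_rot': array([-3.14134557e+00,  1.54514319e-03,  1.26801498e+00]), 'contact_force': array([-0.64189316, -0.54128669, -0.72443192]), 'moment': array([ 0.0105825, -0.0221289,  0.0162975]), 'grip_width': 91.79478027520373}
scene {'fx': 540.2287085764767, 'fy': 540.2287085764767, 'cx': 282.92086414977257, 'cy': 214.75577726317223, 'D': array([-0.13534469,  0.        ,  0.        ,  0.        ,  0.        ]), 'rvec': array([ 2.00092286,  0.7282724 , -0.40157004]), 'tvec': array([-465.4036303 , -102.88108906, 1267.85314031])}
top {'fx': 535.8048477161421, 'fy': 535.8048477161421, 'cx': 275.4587715770349, 'cy': 205.49416829252624, 'D': array([-0.09274043,  0.        ,  0.        ,  0.        ,  0.        ]), 'rvec': array([ 2.19966195, -2.16687531,  0.13983068]), 'tvec': array([ 18.69852577, 561.75523364, 978.91785834])}
wrist {'fx': 299.65135658820134, 'fy': 299.65135658820134, 'cx': 283.5897545831078, 'cy': 208.49999250789978, 'D': array([-0.05574002,  0.        ,  0.        ,  0.        ,  0.        ]), 'rvec': array([-2.35361082, -1.73071473, -0.2250276 ]), 'tvec': array([-523.72714396,  -31.16008449,  391.83294691])}
```

View pics/scene0.png

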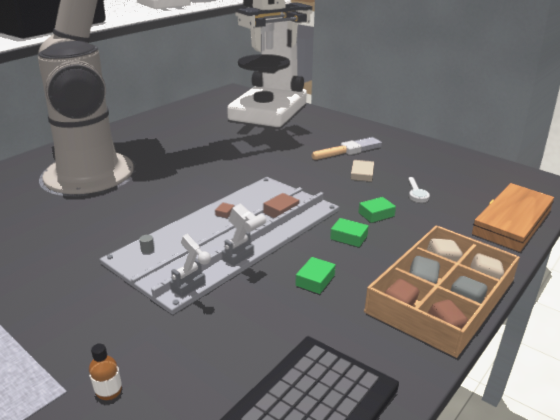

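View pics/top0.png

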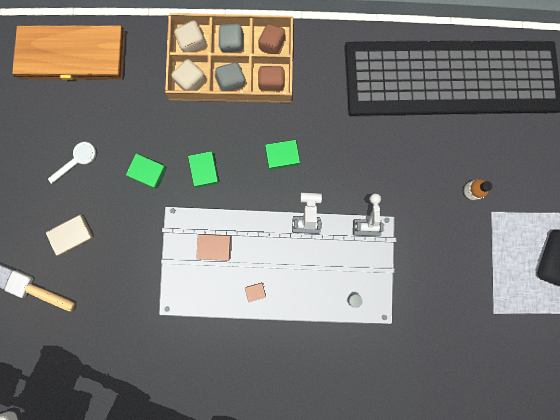

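View pics/wrist0.png

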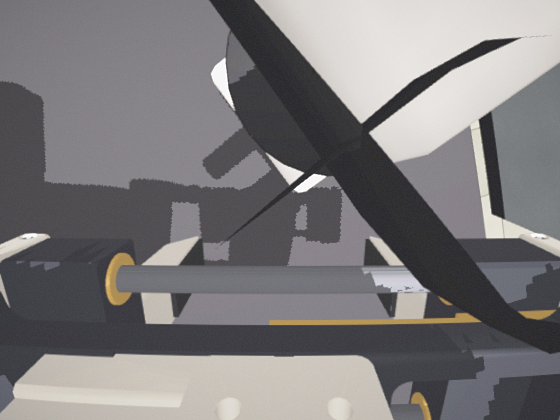

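The top view shows the rail, with the billet at (213,247), the T-ended stop at (310,210) and the ball stop at (374,212). The offcut is at (256,292), the plug at (355,300) and the green look-alikes at (145,170), (203,168) and (283,154). I'll crop in to check.

```bash
python3 - <<'E'
import cv2
a=cv2.imread('pics/top0.png')[180:330,150:410]; cv2.imwrite('pics/topc.png',cv2.resize(a,(780,450),interpolation=cv2.INTER_CUBIC))
a=cv2.imread('pics/scene0.png')[175:300,100:350]; cv2.imwrite('pics/scc.png',cv2.resize(a,(800,400),interpolation=cv2.INTER_CUBIC))
E
```

```text
(no output)
```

View pics/topc.png

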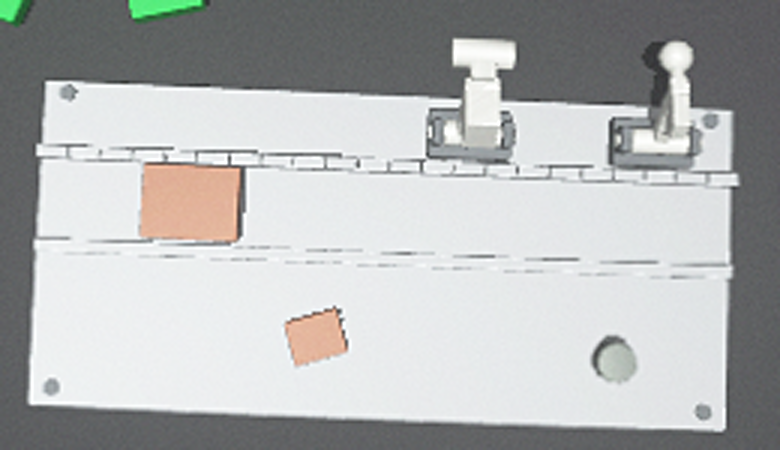

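View pics/scc.png

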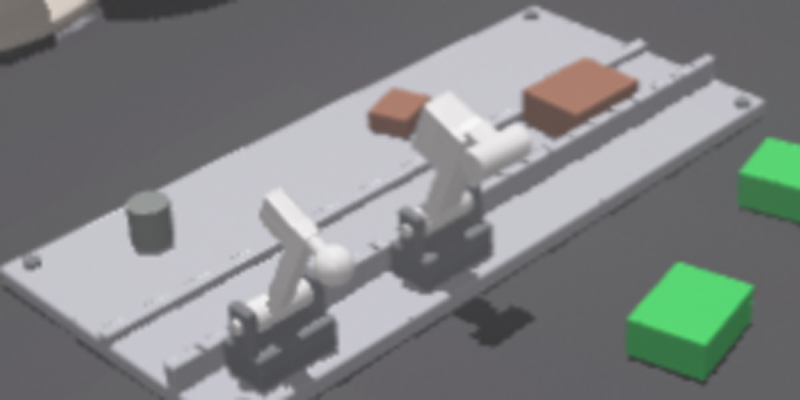

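```bash
cat >> h.py <<'E'
def ray(cam,uv,z):
    m=camera_model(cam) if isinstance(cam,str) else cam
    K=np.array([[m['fx'],0,m['cx']],[0,m['fy'],m['cy']],[0,0,1.]])
    p=cv2.undistortPoints(np.array([[uv]],float),K,m['D'])[0,0]
    R=cv2.Rodrigues(m['rvec'])[0];c=-R.T@m['tvec'];d=R.T@np.array([p[0],p[1],1])
    return c+d*(z-c[2])/d[2]
def proj(cam,P):
    m=camera_model(cam) if isinstance(cam,str) else cam
    K=np.array([[m['fx'],0,m['cx']],[0,m['fy'],m['cy']],[0,0,1.]])
    return cv2.projectPoints(np.array(P,float).reshape(-1,3),m['rvec'],m['tvec'],K,m['D'])[0][:,0]
E
python3 - <<'E'
from h import *
t=lambda x,y:(150+(x-1)/3,180+(y-1)/3)
for n,p,z in [('hinge',(472,133),50),('ballh',(653,140),50),('fL',(40,150),28),('fR',(735,180),28),('lipL',(38,245),18),('lipR',(730,272),18),('b1',(142,163),36),('b2',(241,167),36),('b3',(238,241),36),('b4',(140,236),36),('cTL',(46,82),12),('cTR',(732,110),12),('cBR',(725,430),12),('cBL',(30,404),12)]:
    print(n,ray('top',t(*p),z).round(1))
s=lambda x,y:(100+x/3.2,175+y/3.2)
from scipy.optimize import least_squares
# triangulate crossbar
f=lambda P:np.r_[proj('top',P)[0]-t(484,53),proj('scene',P)[0]-s(500,147)]
r=least_squares(f,[600,0,100]);print('bar',r.x,r.fun)
f=lambda P:np.r_[proj('top',P)[0]-t(677,56),proj('scene',P)[0]-s(333,263)]
r=least_squares(f,[600,0,100]);print('ball',r.x,r.fun)
E
```

```text
hinge [526.  -30.6  50. ]
ballh [ 523.3 -142.3   50. ]
fL [512.6 236.5  28. ]
fR [ 500.3 -198.9   28. ]
lipL [453.6 237.7  18. ]
lipR [ 442.4 -197.9   18. ]
b1 [505.2 171.8  36. ]
b2 [503.7 110.7  36. ]
b3 [458.2 111.6  36. ]
b4 [460.3 171.9  36. ]
cTL [556.6 237.   12. ]
cTR [ 545.8 -201.3   12. ]
cBR [ 342.8 -196.1   12. ]
cBL [354.4 241.   12. ]
bar [570.49801044 -31.54433555 102.21008997] [-0.65289381 -0.70937492 -0.90258453  0.03917507]
ball [ 570.97133972 -148.00833156   92.04142315] [-0.18919293 -0.18134018 -0.22238337 -0.00261802]
```

```bash
python3 - <<'E'
import plant
print([n for n in dir(plant) if not n.startswith('__')])
print(getattr(plant,'tcp_to_tips',None))
from h import *
psi=-0.027; ex=np.array([np.cos(psi),np.sin(psi),0]);ey=np.array([-np.sin(psi),np.cos(psi),0])
H=np.array([527,-31,46.])
# model check overlay
t=cv2.imread('pics/top0.png');s=cv2.imread('pics/scene0.png')
for q in (1.8,1.94,2.1):
  c=H+ex*(-66*np.cos(q)+20*np.sin(q))+np.array([0,0,66*np.sin(q)+20*np.cos(q)])
  P=[c-18*ey,c+18*ey,H-27*ey,H+27*ey]
  print(q,c.round(1),proj('top',P).round(1).tolist(),proj('scene',P).round(1).tolist())
E
```

```text
['Unreachable', 'camera_model', 'capture', 'close_job', 'get_obs', 'tcp_to_tips']
14.0
1.8 [561.5 -31.9 105.7] [[321.0, 202.0], [300.4, 201.1], [321.6, 224.2], [292.4, 223.0]] [[243.3, 221.6], [258.6, 213.3], [226.2, 246.5], [248.3, 233.9]]
1.94 [569.5 -32.1 100.3] [[320.8, 197.8], [300.3, 196.9], [321.6, 224.2], [292.4, 223.0]] [[246.9, 226.2], [262.2, 217.7], [226.2, 246.5], [248.3, 233.9]]
2.1 [577.6 -32.4  92.9] [[320.5, 193.7], [300.2, 192.8], [321.6, 224.2], [292.4, 223.0]] [[250.6, 231.9], [265.8, 223.3], [226.2, 246.5], [248.3, 233.9]]
```

```bash
python3 - <<'E'
import cv2
a=cv2.imread('pics/top0.png')[185:245,285:400]; cv2.imwrite('pics/topd.png',cv2.resize(a,None,fx=6,fy=6,interpolation=cv2.INTER_CUBIC))
a=cv2.imread('pics/scene0.png')[195:285,165:285]; cv2.imwrite('pics/scd.png',cv2.resize(a,None,fx=6,fy=6,interpolation=cv2.INTER_CUBIC))
E
```

```text
(no output)
```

View pics/topd.png

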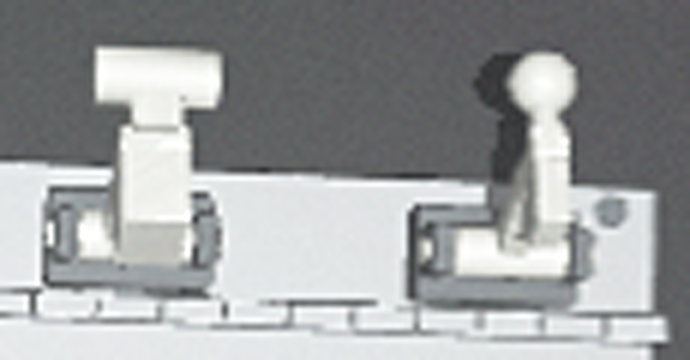

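View pics/scd.png

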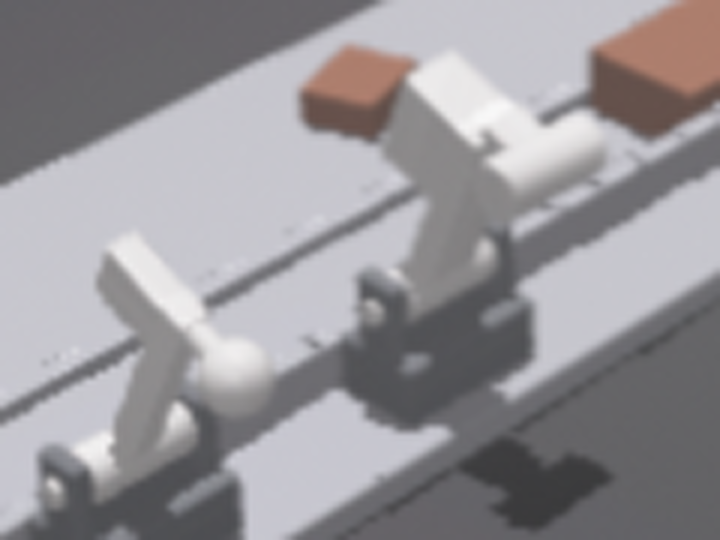

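Choice by description: the T-ended stop at top pixel (311,198), model fit q≈1.94, matches the "crossbar grip". The ball stop at (374,199) stays alone. The billet (213,247) measures 61 × 46 mm, so it isn't the offcut (256,292) and isn't green. The rail yaw is about -0.027. I'll start the move.

Call:
drive_tool([
  {"hand": -1,"wz": -0.79},
  {"hand": -1,"wz": -0.79},
  {"hand": -1,"wz": -0.79},
  {"hand": -1,"wz": -0.79},
  {"hand": -1,"ty": 0.595,"tx": -0.725},
  {"hand": -1,"ty": 0.595,"tx": -0.725},
  {"hand": -1,"ty": 0.595,"tx": -0.725},
  {"hand": -1,"ty": 0.595,"tx": -0.725},
  {"hand": -1,"ty": 0.595,"tx": -0.725},
  {"hand": -1,"ty": 0.595,"tx": -0.725},
  {"hand": -1,"ty": 0.595,"tx": -0.725},
  {"hand": -1,"ty": 0.595,"tx": -0.725},
  {"hand": -1,"ty": 0.595,"tx": -0.725},
  {"hand": -1,"ty": 0.595,"tx": -0.725},
  {"hand": -1,"ty": 0.595,"tx": -0.725},
  {"hand": -1,"ty": 0.595,"tx": -0.725},
  {"hand": -1,"ty": 0.595,"tx": -0.725},
  {"hand": -1,"ty": 0.595,"tx": -0.725},
  {"hand": -1},
  {"hand": -1},
])

```text
invalid input
```

Call:
drive_tool([
  {"hand": -1,"tx": 0,"ty": 0,"tz": 0,"wx": 0,"wy": 0,"wz": -0.79},
  {"hand": -1,"tx": 0,"ty": 0,"tz": 0,"wx": 0,"wy": 0,"wz": -0.79},
  {"hand": -1,"tx": 0,"ty": 0,"tz": 0,"wx": 0,"wy": 0,"wz": -0.79},
  {"hand": -1,"tx": 0,"ty": 0,"tz": 0,"wx": 0,"wy": 0,"wz": -0.79},
  {"hand": -1,"tx": -0.725,"ty": 0.595,"tz": 0,"wx": 0,"wy": 0,"wz": 0},
  {"hand": -1,"tx": -0.725,"ty": 0.595,"tz": 0,"wx": 0,"wy": 0,"wz": 0},
  {"hand": -1,"tx": -0.725,"ty": 0.595,"tz": 0,"wx": 0,"wy": 0,"wz": 0},
  {"hand": -1,"tx": -0.725,"ty": 0.595,"tz": 0,"wx": 0,"wy": 0,"wz": 0},
  {"hand": -1,"tx": -0.725,"ty": 0.595,"tz": 0,"wx": 0,"wy": 0,"wz": 0},
  {"hand": -1,"tx": -0.725,"ty": 0.595,"tz": 0,"wx": 0,"wy": 0,"wz": 0},
  {"hand": -1,"tx": -0.725,"ty": 0.595,"tz": 0,"wx": 0,"wy": 0,"wz": 0},
  {"hand": -1,"tx": -0.725,"ty": 0.595,"tz": 0,"wx": 0,"wy": 0,"wz": 0},
  {"hand": -1,"tx": -0.725,"ty": 0.595,"tz": 0,"wx": 0,"wy": 0,"wz": 0},
  {"hand": -1,"tx": -0.725,"ty": 0.595,"tz": 0,"wx": 0,"wy": 0,"wz": 0},
  {"hand": -1,"tx": -0.725,"ty": 0.595,"tz": 0,"wx": 0,"wy": 0,"wz": 0},
  {"hand": -1,"tx": -0.725,"ty": 0.595,"tz": 0,"wx": 0,"wy": 0,"wz": 0},
  {"hand": -1,"tx": -0.725,"ty": 0.595,"tz": 0,"wx": 0,"wy": 0,"wz": 0},
  {"hand": -1,"tx": -0.725,"ty": 0.595,"tz": 0,"wx": 0,"wy": 0,"wz": 0},
  {"hand": -1,"tx": 0,"ty": 0,"tz": 0,"wx": 0,"wy": 0,"wz": 0},
  {"hand": -1,"tx": 0,"ty": 0,"tz": 0,"wx": 0,"wy": 0,"wz": 0},
])

```text
time: 1.82
tool_pos: [479.2, 84.8, 240.1]
tcp_rot: [-3.14, -0.0, 1.54]
contact_force: [-0.6, 0.0, 0.6]
grip_width: 91.6
```

Call:
drive_tool([
  {"hand": -1,"tx": -0.57,"ty": 0.47,"tz": 0.2,"wx": 0,"wy": 0,"wz": 0},
  {"hand": -1,"tx": -0.57,"ty": 0.47,"tz": 0.2,"wx": 0,"wy": 0,"wz": 0},
  {"hand": -1,"tx": -0.57,"ty": 0.47,"tz": 0.2,"wx": 0,"wy": 0,"wz": 0},
  {"hand": -1,"tx": -0.57,"ty": 0.47,"tz": 0.4,"wx": 0,"wy": 0,"wz": 0},
  {"hand": -1,"tx": -0.57,"ty": 0.47,"tz": 0.5,"wx": 0,"wy": 0,"wz": 0},
  {"hand": -1,"tx": 0,"ty": 0,"tz": 0.5,"wx": 0,"wy": 0,"wz": 0},
  {"hand": -1,"tx": 0,"ty": 0,"tz": 0.25,"wx": 0,"wy": 0,"wz": 0},
  {"hand": -1,"tx": 0,"ty": 0,"tz": 0,"wx": 0,"wy": 0,"wz": 0},
])

```text
time: 2.48
tool_pos: [567.4, -28.7, 148.1]
tcp_rot: [-3.136, -0.002, 1.545]
contact_force: [-1.0, 0.7, 1.1]
grip_width: 91.9
```

```bash
python3 - <<'E'
from h import *
print(get_obs()['tool_pos'],get_obs()['tcp_rot'])
m=camera_model('wrist');print(proj(m,[[570.5,-32.5,101],[571,-14.5,101],[570,-50.5,101]]))
save('wrist','w1.png');save('scene','s1.png');save('top','t1.png')
E
```

```text
[567.35891393 -28.65080102 148.11731628] [-3.13550279e+00 -1.51148794e-03  1.54459895e+00]
[[277.99257708 241.02827848]
 [304.26018481 241.04828241]
 [251.73426655 240.98033971]]
```

View pics/w1.png

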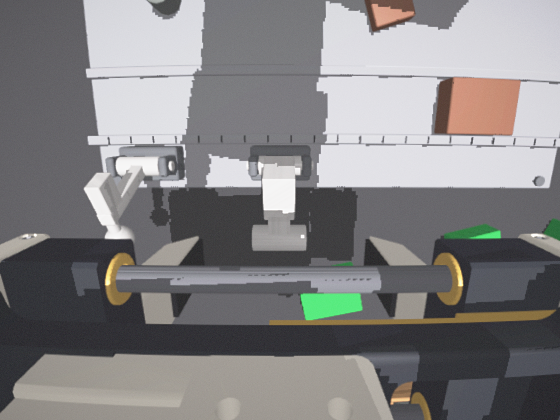

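View pics/s1.png

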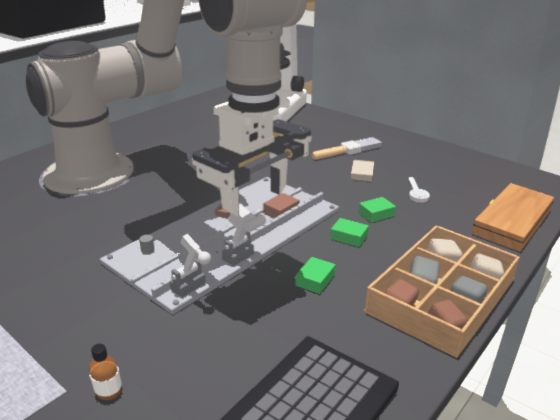

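```bash
cat > tri.py <<'E'
from h import *
from scipy.optimize import least_squares
m=camera_model('wrist')
obs=[('top',(311.4,197.7)),('scene',(255.8,222.2)),(m,(279.5,237))]
f=lambda P:np.concatenate([proj(c,P)[0]-u for c,u in obs])
r=least_squares(f,[570,-30,100]);print(r.x,r.fun)
for z in(97,101,105):print(ray(m,(279.5,237),z),ray('top',(311.4,197.7),z),ray('scene',(255.8,222.2),z))
# hinge+q model
def g(v):
    hx,hy,q=v;c=[hx-66*np.cos(q)+20*np.sin(q),hy,46+66*np.sin(q)+20*np.cos(q)]
    return np.r_[f(c),(hx-527)/2,(hy+31.5)/2]
r=least_squares(g,[527,-31,1.9]);print(r.x,r.fun)
E
python3 tri.py
python3 -c "
import cv2
a=cv2.imread('pics/w1.png')[130:270,200:350];cv2.imwrite('pics/w1c.png',cv2.resize(a,None,fx=4,fy=4,interpolation=cv2.INTER_CUBIC))"
```

```text
[571.28300074 -32.069665   101.01305608] [-0.81428172 -1.4374792  -0.30126888 -0.30943804 -0.30938307 -0.44399307]
[573.11431324 -31.96318577  97.        ] [569.24446665 -33.89573329  97.        ] [567.84013505 -27.6144046   97.        ]
[571.62192693 -31.86427976 101.        ] [568.7792259  -33.51585606 101.        ] [572.29567158 -32.45541396 101.        ]
[570.12954062 -31.76537376 105.        ] [568.31398516 -33.13597882 105.        ] [576.7512081  -37.29642333 105.        ]
[528.4960459  -32.00923454   1.94748632] [-0.90188592 -1.42185876 -0.22723552  0.21500611 -0.19816092 -0.82582897
  0.74802295 -0.25461727]
```

View pics/w1c.png

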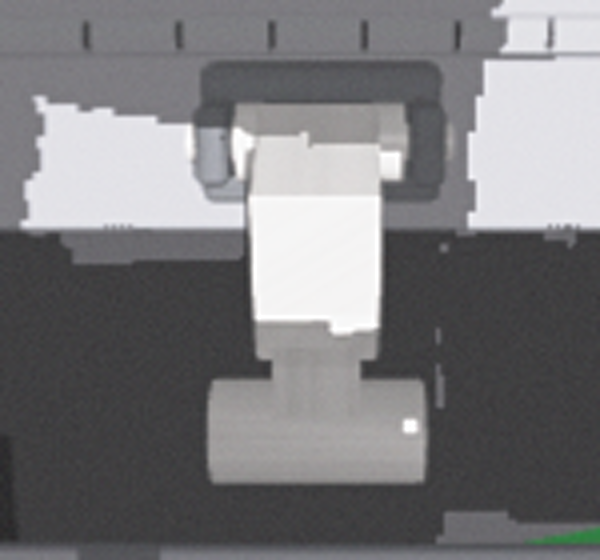

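The wrist view shows the crossbar at (279,237), centred between the fingers. The three views agree on about (571,-32,101). I'll go down and pinch it.

Call:
drive_tool([
  {"hand": -1,"tx": -0.08,"ty": 0.09,"tz": 0.3,"wx": 0,"wy": 0,"wz": 0},
  {"hand": -1,"tx": 0,"ty": 0,"tz": 0.5,"wx": 0,"wy": 0,"wz": 0},
  {"hand": -1,"tx": 0,"ty": 0,"tz": 0.4,"wx": 0,"wy": 0,"wz": 0},
  {"hand": -1,"tx": 0,"ty": 0,"tz": 0.1,"wx": 0,"wy": 0,"wz": 0},
  {"hand": -1,"tx": 0,"ty": 0,"tz": 0,"wx": 0,"wy": 0,"wz": 0},
  {"hand": 0.2,"tx": 0,"ty": 0,"tz": 0,"wx": 0,"wy": 0,"wz": 0},
  {"hand": 0.2,"tx": 0,"ty": 0,"tz": 0,"wx": 0,"wy": 0,"wz": 0},
  {"hand": 0.2,"tx": 0,"ty": 0,"tz": 0,"wx": 0,"wy": 0,"wz": 0},
  {"hand": 0.2,"tx": 0,"ty": 0,"tz": 0,"wx": 0,"wy": 0,"wz": 0},
  {"hand": 0.2,"tx": 0,"ty": 0,"tz": 0,"wx": 0,"wy": 0,"wz": 0},
  {"hand": 0.2,"tx": 0,"ty": 0,"tz": 0,"wx": 0,"wy": 0,"wz": 0},
])

```text
time: 3.55
tool_pos: [573.2, -33.5, 99.1]
tcp_rot: [3.141, 0.0, 1.544]
contact_force: [0.7, 0.6, -0.3]
grip_width: 56.5
```

Call:
drive_tool([
  {"hand": 0.5,"tx": 0,"ty": 0,"tz": 0,"wx": 0,"wy": 0,"wz": 0},
  {"hand": 0.5,"tx": 0,"ty": 0,"tz": 0,"wx": 0,"wy": 0,"wz": 0},
  {"hand": 0.5,"tx": 0,"ty": 0,"tz": 0,"wx": 0,"wy": 0,"wz": 0},
  {"hand": 0.5,"tx": 0,"ty": 0,"tz": 0,"wx": 0,"wy": 0,"wz": 0},
])

```text
time: 3.88
tool_pos: [573.1, -32.0, 98.7]
tcp_rot: [3.141, -0.002, 1.544]
contact_force: [1.3, 6.8, 1.3]
grip_width: 35.4
```

```bash
python3 - <<'E'
from h import *
o=get_obs();print(o['tool_pos'],o['contact_force'],o['grip_width'])
save('wrist','w2.png');save('scene','s2.png')
a=cv2.imread('pics/s2.png')[150:300,150:350];cv2.imwrite('pics/s2c.png',cv2.resize(a,None,fx=4,fy=4,interpolation=cv2.INTER_CUBIC))
E
```

```text
[573.08897081 -32.02202107  98.73652207] [1.3175861  6.83306283 1.33330199] 35.3960637255696
```

View pics/s2c.png

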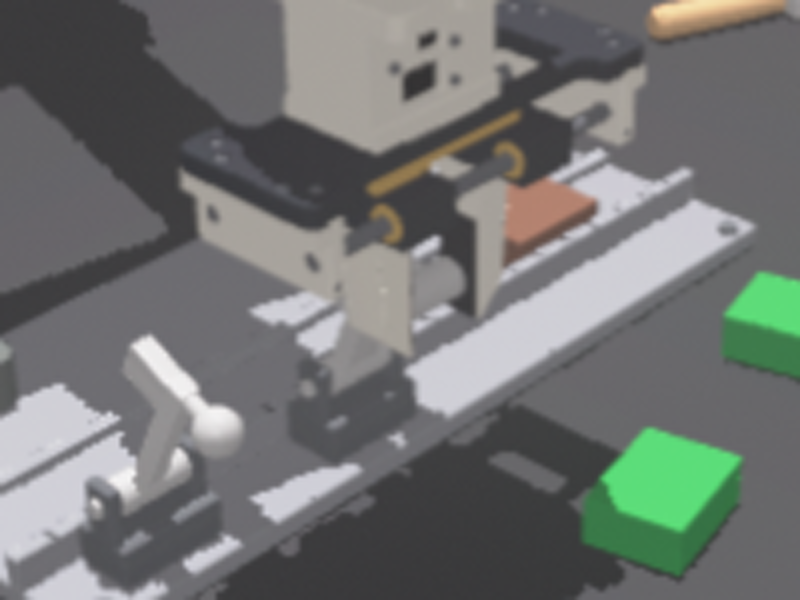

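View pics/w2.png

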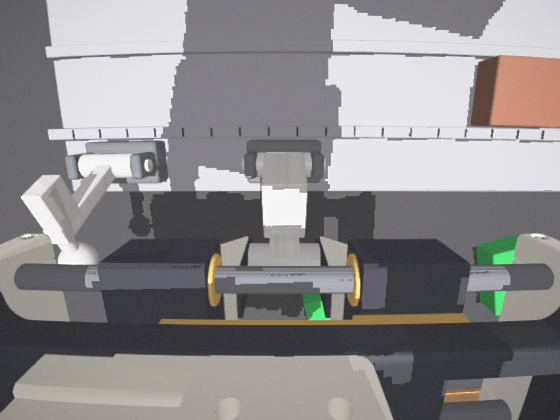

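The bar is pinched at a width of 35.4 mm. Next I'll work out the arc increments.

```bash
python3 - <<'E'
import numpy as np
q=np.linspace(1.947,0,20);b=np.c_[-66*np.cos(q)+20*np.sin(q),66*np.sin(q)+20*np.cos(q)]
d=np.diff(b,axis=0)/40
for r in d: print('ty %.2f tz %.2f'%(r[0],-r[1]))
print(d.sum(0))
E
```

```text
ty -0.14 tz -0.10
ty -0.15 tz -0.09
ty -0.16 tz -0.07
ty -0.17 tz -0.05
ty -0.17 tz -0.04
ty -0.18 tz -0.02
ty -0.18 tz -0.00
ty -0.18 tz 0.02
ty -0.17 tz 0.04
ty -0.17 tz 0.05
ty -0.16 tz 0.07
ty -0.15 tz 0.09
ty -0.14 tz 0.10
ty -0.13 tz 0.12
ty -0.12 tz 0.13
ty -0.11 tz 0.14
ty -0.09 tz 0.15
ty -0.08 tz 0.16
ty -0.06 tz 0.17
[-2.72123032 -0.85091288]
```

Call:
drive_tool([
  {"hand": 0.5,"tx": 0.07,"ty": -0.14,"tz": -0.1,"wx": 0,"wy": 0,"wz": 0},
  {"hand": 0.5,"tx": 0,"ty": -0.15,"tz": -0.09,"wx": 0,"wy": 0,"wz": 0},
  {"hand": 0.5,"tx": 0,"ty": -0.16,"tz": -0.07,"wx": 0,"wy": 0,"wz": 0},
  {"hand": 0.5,"tx": 0,"ty": -0.17,"tz": -0.05,"wx": 0,"wy": 0,"wz": 0},
  {"hand": 0.5,"tx": 0,"ty": -0.17,"tz": -0.04,"wx": 0,"wy": 0,"wz": 0},
  {"hand": 0.5,"tx": 0,"ty": -0.18,"tz": -0.02,"wx": 0,"wy": 0,"wz": 0},
  {"hand": 0.5,"tx": 0,"ty": -0.18,"tz": 0,"wx": 0,"wy": 0,"wz": 0},
  {"hand": 0.5,"tx": 0,"ty": -0.18,"tz": 0.02,"wx": 0,"wy": 0,"wz": 0},
  {"hand": 0.5,"tx": 0,"ty": -0.17,"tz": 0.04,"wx": 0,"wy": 0,"wz": 0},
])

```text
time: 4.73
tool_pos: [515.9, -30.3, 113.4]
tcp_rot: [3.133, 0.002, 1.544]
contact_force: [3.5, -3.4, 10.1]
grip_width: 36.1
```

Call:
drive_tool([
  {"hand": 0.5,"tx": 0,"ty": -0.17,"tz": 0.05,"wx": 0,"wy": 0,"wz": 0},
  {"hand": 0.5,"tx": 0,"ty": -0.16,"tz": 0.07,"wx": 0,"wy": 0,"wz": 0},
  {"hand": 0.5,"tx": 0,"ty": -0.15,"tz": 0.09,"wx": 0,"wy": 0,"wz": 0},
  {"hand": 0.5,"tx": 0,"ty": -0.14,"tz": 0.1,"wx": 0,"wy": 0,"wz": 0},
  {"hand": 0.5,"tx": 0,"ty": -0.13,"tz": 0.12,"wx": 0,"wy": 0,"wz": 0},
  {"hand": 0.5,"tx": 0,"ty": -0.12,"tz": 0.13,"wx": 0,"wy": 0,"wz": 0},
  {"hand": 0.5,"tx": 0,"ty": -0.11,"tz": 0.14,"wx": 0,"wy": 0,"wz": 0},
  {"hand": 0.5,"tx": 0,"ty": -0.09,"tz": 0.15,"wx": 0,"wy": 0,"wz": 0},
  {"hand": 0.5,"tx": 0,"ty": -0.08,"tz": 0.16,"wx": 0,"wy": 0,"wz": 0},
  {"hand": 0.5,"tx": 0,"ty": -0.06,"tz": 0.17,"wx": 0,"wy": 0,"wz": 0},
  {"hand": 0.5,"tx": 0,"ty": 0,"tz": 0,"wx": 0,"wy": 0,"wz": 0},
  {"hand": 0.5,"tx": 0,"ty": 0,"tz": 0,"wx": 0,"wy": 0,"wz": 0},
  {"hand": 0.5,"tx": 0,"ty": 0,"tz": 0,"wx": 0,"wy": 0,"wz": 0},
])

```text
time: 5.82
tool_pos: [463.8, -28.8, 64.0]
tcp_rot: [-3.14, 0.002, 1.544]
contact_force: [-3.6, -6.5, 1.2]
grip_width: 35.8
```

```bash
python3 - <<'E'
from h import *
o=get_obs();print(o['tool_pos'],o['contact_force'],o['grip_width'])
save('wrist','w3.png');save('scene','s3.png')
a=cv2.imread('pics/s3.png')[150:300,150:350];cv2.imwrite('pics/s3c.png',cv2.resize(a,None,fx=4,fy=4,interpolation=cv2.INTER_CUBIC))
E
```

```text
[463.75126716 -28.81490773  63.9503017 ] [-3.55461467 -6.52799417  1.19567626] 35.79647503053861
```

View pics/s3c.png

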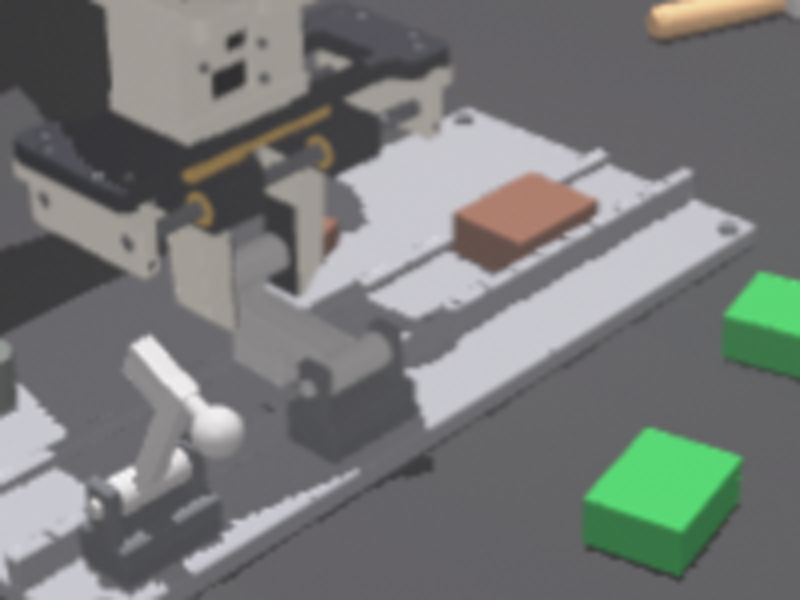

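View pics/w3.png

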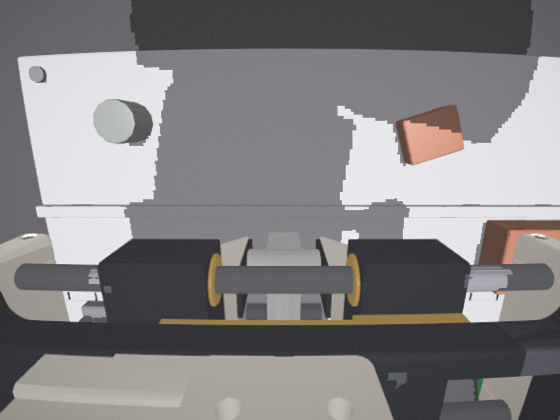

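The scene shows the stop swung over the channel in the fingers. I'll press it home until the force rises.

Call:
drive_tool([
  {"hand": 0.5,"tx": -0.04,"ty": 0,"tz": 0.06,"wx": 0,"wy": 0,"wz": 0},
  {"hand": 0.5,"tx": 0,"ty": 0,"tz": 0.04,"wx": 0,"wy": 0,"wz": 0},
  {"hand": 0.5,"tx": 0,"ty": 0,"tz": 0,"wx": 0,"wy": 0,"wz": 0},
  {"hand": 0.5,"tx": 0,"ty": 0,"tz": 0,"wx": 0,"wy": 0,"wz": 0},
])

```text
time: 6.25
tool_pos: [462.7, -29.0, 60.1]
tcp_rot: [-3.138, -0.001, 1.544]
contact_force: [-6.6, 0.8, 8.1]
grip_width: 35.9
```

Call:
drive_tool([
  {"hand": 0.5,"tx": 0,"ty": 0.05,"tz": 0.06,"wx": 0,"wy": 0,"wz": 0},
  {"hand": 0.5,"tx": 0,"ty": 0,"tz": 0.04,"wx": 0,"wy": 0,"wz": 0},
  {"hand": 0.5,"tx": 0,"ty": 0,"tz": 0,"wx": 0,"wy": 0,"wz": 0},
  {"hand": 0.5,"tx": 0,"ty": 0,"tz": 0,"wx": 0,"wy": 0,"wz": 0},
])

```text
time: 6.58
tool_pos: [464.1, -29.0, 57.9]
tcp_rot: [-3.137, -0.0, 1.544]
contact_force: [-15.9, 1.3, 31.3]
grip_width: 35.5
```

Hard stop reached at 31 N. Now release, lift and go to the +y side.

Call:
drive_tool([
  {"hand": 0.5,"tx": 0,"ty": 0,"tz": -0.08,"wx": 0,"wy": 0,"wz": 0},
  {"hand": -0.6,"tx": 0,"ty": 0,"tz": 0,"wx": 0,"wy": 0,"wz": 0},
  {"hand": -0.6,"tx": 0,"ty": 0,"tz": 0,"wx": 0,"wy": 0,"wz": 0},
  {"hand": -0.6,"tx": 0,"ty": 0,"tz": 0,"wx": 0,"wy": 0,"wz": 0},
  {"hand": -0.6,"tx": 0,"ty": 0,"tz": 0,"wx": 0,"wy": 0,"wz": 0},
  {"hand": -0.6,"tx": 0,"ty": 0,"tz": -0.5,"wx": 0,"wy": 0,"wz": 0},
  {"hand": -0.6,"tx": 0,"ty": 0,"tz": -0.8,"wx": 0,"wy": 0,"wz": 0},
  {"hand": -0.6,"tx": 0,"ty": 0,"tz": -0.8,"wx": 0,"wy": 0,"wz": 0},
  {"hand": 0,"tx": 0.62,"ty": 0.04,"tz": -0.2,"wx": 0,"wy": 0,"wz": 0},
  {"hand": 1,"tx": 0.62,"ty": 0.04,"tz": 0,"wx": 0,"wy": 0,"wz": 0},
  {"hand": 1,"tx": 0.62,"ty": 0.04,"tz": 0,"wx": 0,"wy": 0,"wz": 0},
  {"hand": 1,"tx": 0.62,"ty": 0.04,"tz": 0,"wx": 0,"wy": 0,"wz": 0},
  {"hand": 1,"tx": 0.62,"ty": 0.04,"tz": 0,"wx": 0,"wy": 0,"wz": 0},
  {"hand": 1,"tx": 0.62,"ty": 0.04,"tz": 0,"wx": 0,"wy": 0,"wz": 0},
  {"hand": 1,"tx": 0.62,"ty": 0.04,"tz": 0,"wx": 0,"wy": 0,"wz": 0},
  {"hand": 1,"tx": 0.62,"ty": 0.04,"tz": 0,"wx": 0,"wy": 0,"wz": 0},
  {"hand": 1,"tx": 0.62,"ty": 0.04,"tz": 0,"wx": 0,"wy": 0,"wz": 0},
])

```text
time: 8.0
tool_pos: [487.2, 194.6, 150.8]
tcp_rot: [-3.141, 0.0, 1.544]
contact_force: [0.4, -0.1, -0.1]
grip_width: 17.7
```

Call:
drive_tool([
  {"hand": 1,"tx": 0,"ty": 0,"tz": 0,"wx": 0,"wy": 0,"wz": 1},
  {"hand": 1,"tx": 0,"ty": 0,"tz": 0,"wx": 0,"wy": 0,"wz": 1},
  {"hand": 1,"tx": 0,"ty": 0,"tz": 0,"wx": 0,"wy": 0,"wz": 1},
  {"hand": 1,"tx": 0,"ty": 0,"tz": 0,"wx": 0,"wy": 0,"wz": 1},
  {"hand": 1,"tx": 0,"ty": 0,"tz": 0,"wx": 0,"wy": 0,"wz": 1},
  {"hand": 1,"tx": 0,"ty": 0,"tz": 0,"wx": 0,"wy": 0,"wz": 1},
  {"hand": 1,"tx": 0,"ty": 0,"tz": 0,"wx": 0,"wy": 0,"wz": 1},
  {"hand": 1,"tx": 0,"ty": 0,"tz": 0,"wx": 0,"wy": 0,"wz": 1},
  {"hand": 1,"tx": 0,"ty": 0,"tz": 0,"wx": 0,"wy": 0,"wz": 1},
  {"hand": 1,"tx": 0,"ty": 0,"tz": 0,"wx": 0,"wy": 0,"wz": 1},
  {"hand": 1,"tx": 0,"ty": 0,"tz": 0,"wx": 0,"wy": 0,"wz": 1},
  {"hand": 1,"tx": 0,"ty": 0,"tz": 0,"wx": 0,"wy": 0,"wz": 1},
  {"hand": 1,"tx": 0,"ty": 0,"tz": 0,"wx": 0,"wy": 0,"wz": 1},
  {"hand": 1,"tx": 0,"ty": 0,"tz": 0,"wx": 0,"wy": 0,"wz": 1},
  {"hand": 1,"tx": 0,"ty": 0,"tz": 0,"wx": 0,"wy": 0,"wz": 1},
  {"hand": 1,"tx": 0,"ty": 0,"tz": 0,"wx": 0,"wy": 0,"wz": 1},
  {"hand": 1,"tx": 0,"ty": 0,"tz": 0,"wx": 0,"wy": 0,"wz": 1},
  {"hand": 1,"tx": 0,"ty": 0,"tz": 0,"wx": 0,"wy": 0,"wz": 1},
  {"hand": 1,"tx": 0,"ty": 0,"tz": 0,"wx": 0,"wy": 0,"wz": 0},
  {"hand": 1,"tx": 0,"ty": 0,"tz": 0,"wx": 0,"wy": 0,"wz": 0},
])

```text
time: 9.67
tool_pos: [487.2, 193.3, 150.9]
tcp_rot: [3.142, 0.0, -0.024]
contact_force: [-0.0, 0.1, -0.1]
grip_width: 0.2
```

```bash
python3 - <<'E'
from h import *
o=get_obs();print(o['tool_pos'],o['tcp_rot'],o['contact_force'],o['grip_width'])
save('top','t4.png');save('scene','s4.png')
psi=-0.027; ex=np.array([np.cos(psi),np.sin(psi),0]);ey=np.array([-np.sin(psi),np.cos(psi),0]);ez=np.array([0,0,1.])
H=np.array([528,-32,46.])
c=H-66*ex+20*ez;print(proj('top',[c-18*ey,c+18*ey]),proj('scene',[c-18*ey,c+18*ey]))
a=cv2.imread('pics/t4.png')[180:330,150:410]; cv2.imwrite('pics/t4c.png',cv2.resize(a,(780,450),interpolation=cv2.INTER_CUBIC))
a=cv2.imread('pics/s4.png')[150:300,150:350];cv2.imwrite('pics/s4c.png',cv2.resize(a,None,fx=4,fy=4,interpolation=cv2.INTER_CUBIC))
E
```

```text
[487.15427621 193.29386635 150.86907329] [ 3.14157863e+00  2.91149720e-04 -2.44405661e-02] [-0.04195346  0.11113869 -0.05740685] 0.24292621572528053
[[317.25368455 259.39647669]
 [297.260367   258.60212646]] [[203.55431568 221.38618729]
 [218.51075933 213.74072342]]
```

View pics/t4c.png

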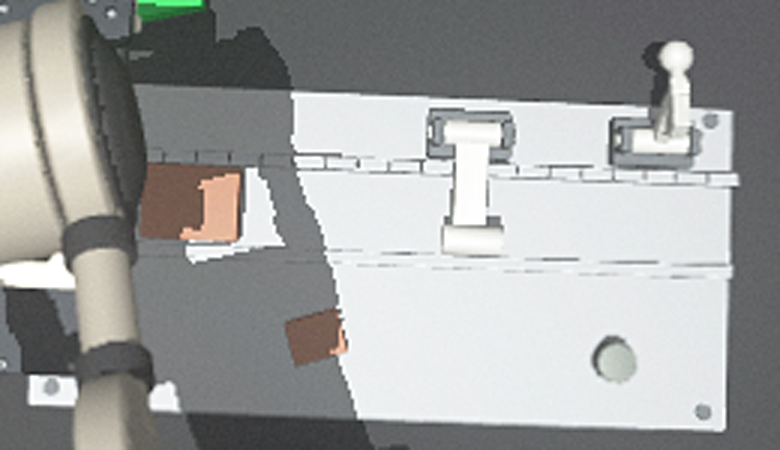

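View pics/s4c.png

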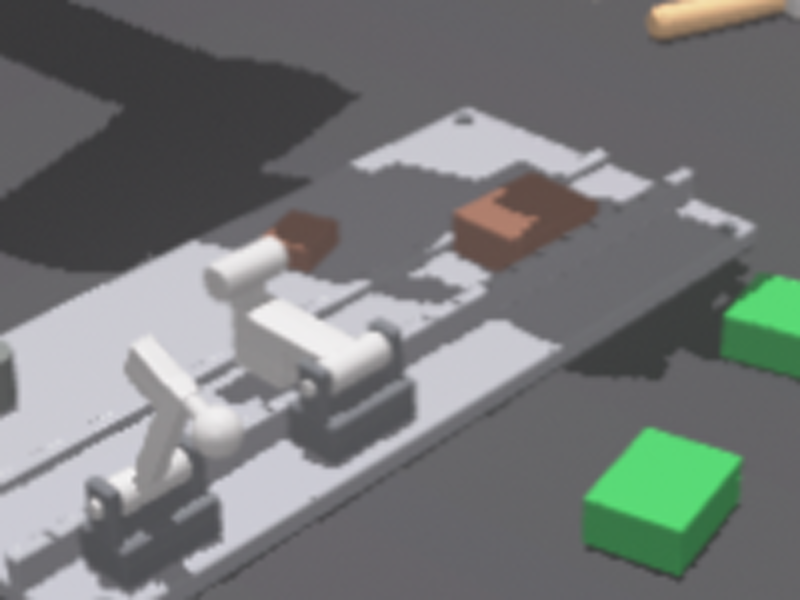

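The crossbar lies at (307,259), where the model puts it for q=0, so the stop is fully down. Next I'll lower the closed fingers behind the billet.

Call:
drive_tool([
  {"hand": 1,"tx": -0.07,"ty": 0,"tz": 0.5,"wx": 0,"wy": 0,"wz": 0.03},
  {"hand": 1,"tx": 0,"ty": 0,"tz": 0.8,"wx": 0,"wy": 0,"wz": 0},
  {"hand": 1,"tx": 0,"ty": 0,"tz": 0.8,"wx": 0,"wy": 0,"wz": 0},
  {"hand": 1,"tx": 0,"ty": 0,"tz": 0.5,"wx": 0,"wy": 0,"wz": 0},
  {"hand": 1,"tx": 0,"ty": 0,"tz": 0.27,"wx": 0,"wy": 0,"wz": 0},
  {"hand": 1,"tx": 0,"ty": 0,"tz": 0,"wx": 0,"wy": 0,"wz": 0},
  {"hand": 1,"tx": 0,"ty": 0,"tz": 0,"wx": 0,"wy": 0,"wz": 0},
])

```text
time: 10.35
tool_pos: [484.7, 193.5, 36.6]
tcp_rot: [-3.142, -0.0, -0.029]
contact_force: [-0.3, -0.0, 0.1]
grip_width: 0.3
```

```bash
python3 - <<'E'
from h import *
o=get_obs();print(o['tool_pos'],o['tcp_rot'],o['contact_force'],o['grip_width'])
save('wrist','w5.png');save('scene','s5.png')
a=cv2.imread('pics/s5.png')[150:270,200:360];cv2.imwrite('pics/s5c.png',cv2.resize(a,None,fx=5,fy=5,interpolation=cv2.INTER_CUBIC))
E
```

```text
[484.65237169 193.4587646   36.58850376] [-3.14150085e+00 -2.57186832e-05 -2.89402335e-02] [-0.32201185 -0.03695563  0.07872026] 0.26777059859903773
```

View pics/s5c.png

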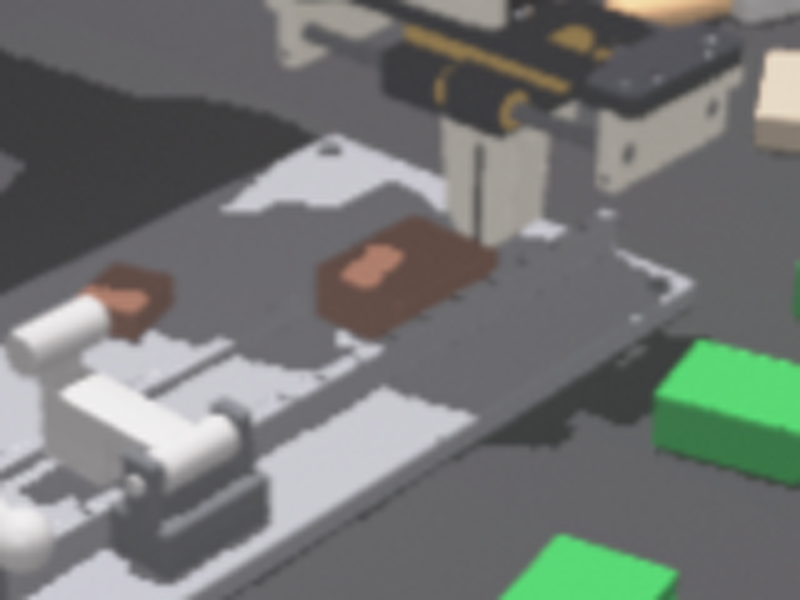

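View pics/w5.png

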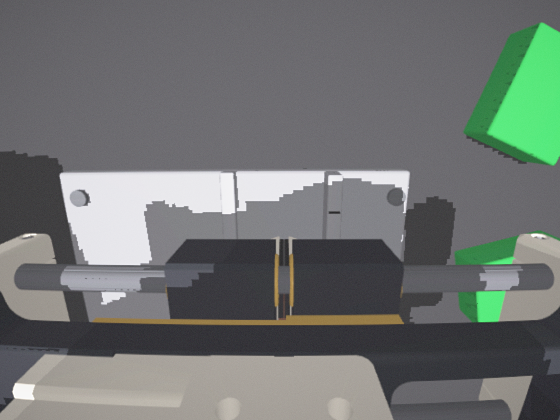

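Call:
drive_tool([
  {"hand": 1,"tx": 0,"ty": 0.15,"tz": 0,"wx": 0,"wy": 0,"wz": 0},
  {"hand": 1,"tx": 0,"ty": 0.15,"tz": 0,"wx": 0,"wy": 0,"wz": 0},
  {"hand": 1,"tx": 0,"ty": 0.15,"tz": 0,"wx": 0,"wy": 0,"wz": 0},
  {"hand": 1,"tx": 0,"ty": 0.2,"tz": 0,"wx": 0,"wy": 0,"wz": 0},
  {"hand": 1,"tx": 0,"ty": 0.25,"tz": 0,"wx": 0,"wy": 0,"wz": 0},
  {"hand": 1,"tx": 0,"ty": 0.25,"tz": 0,"wx": 0,"wy": 0,"wz": 0},
  {"hand": 1,"tx": 0,"ty": 0.25,"tz": 0,"wx": 0,"wy": 0,"wz": 0},
  {"hand": 1,"tx": 0,"ty": 0.25,"tz": 0,"wx": 0,"wy": 0,"wz": 0},
  {"hand": 1,"tx": 0,"ty": 0.25,"tz": 0,"wx": 0,"wy": 0,"wz": 0},
  {"hand": 1,"tx": 0,"ty": 0.25,"tz": 0,"wx": 0,"wy": 0,"wz": 0},
  {"hand": 1,"tx": 0,"ty": 0.2,"tz": 0,"wx": 0,"wy": 0,"wz": 0},
  {"hand": 1,"tx": 0,"ty": 0.1,"tz": 0,"wx": 0,"wy": 0,"wz": 0},
  {"hand": 1,"tx": 0,"ty": 0,"tz": 0,"wx": 0,"wy": 0,"wz": 0},
])

```text
time: 11.53
tool_pos: [481.2, 94.3, 36.1]
tcp_rot: [3.141, 0.001, -0.031]
contact_force: [0.5, 0.9, -0.4]
grip_width: 0.9
```

Call:
drive_tool([
  {"hand": 1,"tx": 0,"ty": 0.1,"tz": 0,"wx": 0,"wy": 0,"wz": 0},
  {"hand": 1,"tx": 0,"ty": 0.15,"tz": 0,"wx": 0,"wy": 0,"wz": 0},
  {"hand": 1,"tx": 0,"ty": 0.15,"tz": 0,"wx": 0,"wy": 0,"wz": 0},
  {"hand": 1,"tx": 0,"ty": 0.15,"tz": 0,"wx": 0,"wy": 0,"wz": 0},
  {"hand": 1,"tx": 0,"ty": 0.15,"tz": 0,"wx": 0,"wy": 0,"wz": 0},
  {"hand": 1,"tx": 0,"ty": 0.12,"tz": 0,"wx": 0,"wy": 0,"wz": 0},
  {"hand": 1,"tx": 0,"ty": 0.08,"tz": 0,"wx": 0,"wy": 0,"wz": 0},
  {"hand": 1,"tx": 0,"ty": 0.05,"tz": 0,"wx": 0,"wy": 0,"wz": 0},
  {"hand": 1,"tx": 0,"ty": 0,"tz": 0,"wx": 0,"wy": 0,"wz": 0},
  {"hand": 1,"tx": 0,"ty": 0,"tz": 0,"wx": 0,"wy": 0,"wz": 0},
])

```text
time: 12.37
tool_pos: [480.4, 57.3, 36.4]
tcp_rot: [3.142, -0.0, -0.03]
contact_force: [-0.0, -0.4, 1.1]
grip_width: 0.0
```

```bash
python3 - <<'E'
from h import *
o=get_obs();print(o['tool_pos'],o['tcp_rot'],o['contact_force'],o['grip_width'])
save('top','t6.png');save('scene','s6.png')
a=cv2.imread('pics/t6.png')[180:330,150:410]; cv2.imwrite('pics/t6c.png',cv2.resize(a,(780,450),interpolation=cv2.INTER_CUBIC))
a=cv2.imread('pics/s6.png')[150:270,170:330];cv2.imwrite('pics/s6c.png',cv2.resize(a,None,fx=5,fy=5,interpolation=cv2.INTER_CUBIC))
E
```

```text
[480.38712934  57.30628417  36.38686094] [ 3.14154230e+00 -2.05874696e-04 -2.97623621e-02] [-0.04012699 -0.42110803  1.13093911] 0.01028033145657382
```

View pics/s6c.png

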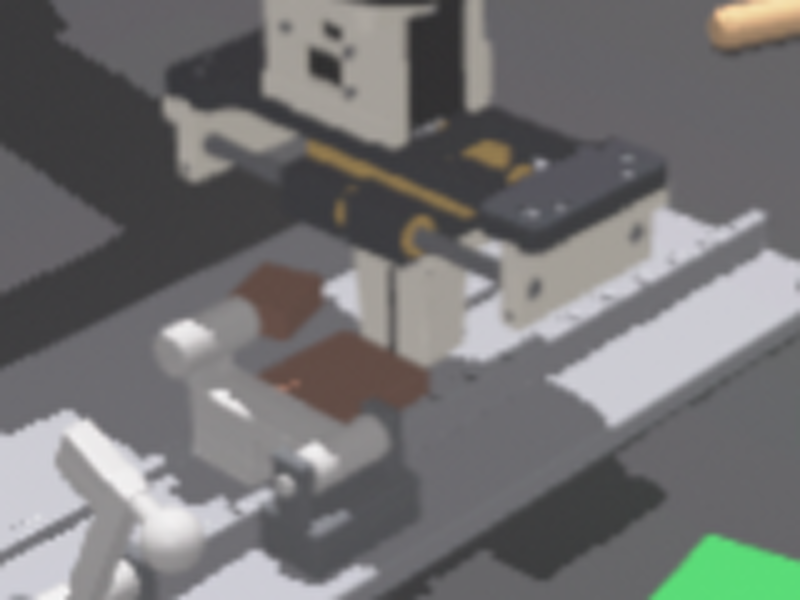

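Call:
drive_tool([
  {"hand": 1,"tx": 0,"ty": 0.04,"tz": 0,"wx": 0,"wy": 0,"wz": 0},
  {"hand": 1,"tx": 0,"ty": 0.04,"tz": 0,"wx": 0,"wy": 0,"wz": 0},
  {"hand": 1,"tx": 0,"ty": 0.04,"tz": 0,"wx": 0,"wy": 0,"wz": 0},
  {"hand": 1,"tx": 0,"ty": 0.03,"tz": 0,"wx": 0,"wy": 0,"wz": 0},
  {"hand": 1,"tx": 0,"ty": 0,"tz": 0,"wx": 0,"wy": 0,"wz": 0},
])

```text
time: 12.88
tool_pos: [480.1, 51.5, 36.4]
tcp_rot: [-3.141, -0.0, -0.03]
contact_force: [-0.0, 2.9, 1.1]
grip_width: 0.3
```

Call:
drive_tool([
  {"hand": 1,"tx": 0,"ty": 0.03,"tz": 0,"wx": 0,"wy": 0,"wz": 0},
  {"hand": 1,"tx": 0,"ty": 0,"tz": 0,"wx": 0,"wy": 0,"wz": 0},
  {"hand": 1,"tx": 0,"ty": 0,"tz": 0,"wx": 0,"wy": 0,"wz": 0},
])

```text
time: 13.13
tool_pos: [480.0, 51.4, 36.4]
tcp_rot: [-3.14, -0.0, -0.03]
contact_force: [0.6, 8.8, 1.4]
grip_width: 0.5
```

Call:
drive_tool([
  {"hand": 1,"tx": 0,"ty": 0.03,"tz": 0,"wx": 0,"wy": 0,"wz": 0},
  {"hand": 1,"tx": 0,"ty": 0,"tz": 0,"wx": 0,"wy": 0,"wz": 0},
  {"hand": 1,"tx": 0,"ty": 0,"tz": 0,"wx": 0,"wy": 0,"wz": 0},
])

```text
time: 13.38
tool_pos: [480.0, 51.2, 36.4]
tcp_rot: [-3.138, -0.0, -0.03]
contact_force: [0.5, 15.9, 1.6]
grip_width: 0.3
```

```bash
python3 - <<'E'
from h import *
o=get_obs();print(o['tool_pos'],o['tcp_rot'],o['contact_force'],o['grip_width'])
save('top','t7.png');save('scene','s7.png')
a=cv2.imread('pics/t7.png')[180:330,150:410]; cv2.imwrite('pics/t7c.png',cv2.resize(a,(780,450),interpolation=cv2.INTER_CUBIC))
a=cv2.imread('pics/s7.png')[150:270,170:330];cv2.imwrite('pics/s7c.png',cv2.resize(a,None,fx=5,fy=5,interpolation=cv2.INTER_CUBIC))
E
```

```text
[479.9803009   51.17858449  36.40618312] [-3.13849582e+00 -1.41662625e-04 -3.04655305e-02] [ 0.50697761 15.89665082  1.58868832] 0.3457133335373443
```

View pics/s7c.png

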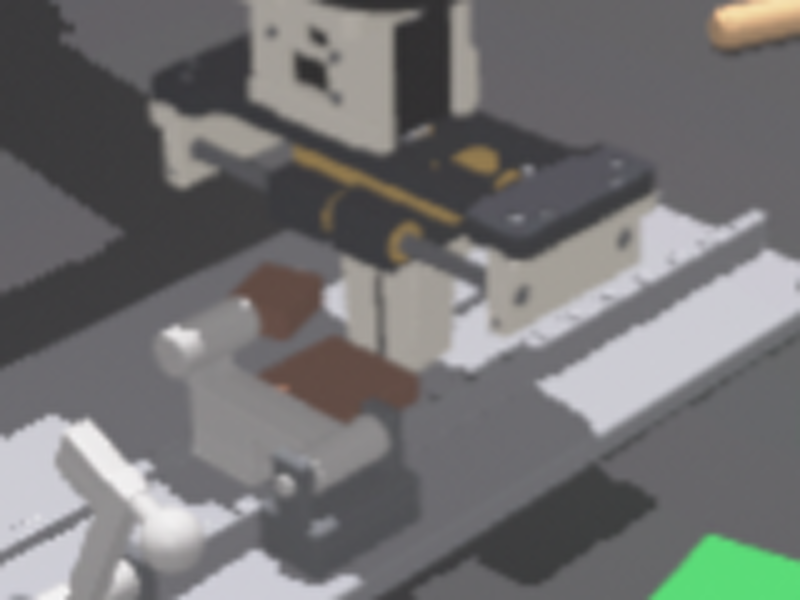

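View pics/t7c.png

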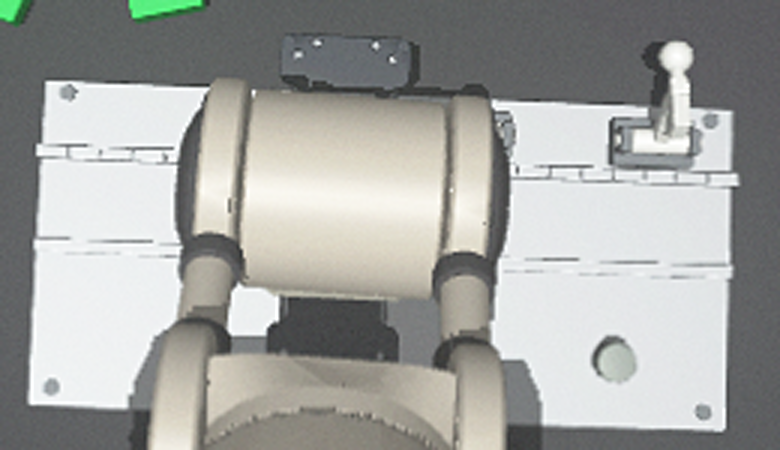

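The billet is firmly against the foot: 16 N with no further travel. I'll back straight off, lift, and look from the top before flipping the stop up.

Call:
drive_tool([
  {"hand": 1,"tx": 0,"ty": -0.05,"tz": 0,"wx": 0,"wy": 0,"wz": 0},
  {"hand": 1,"tx": 0,"ty": -0.1,"tz": 0,"wx": 0,"wy": 0,"wz": 0},
  {"hand": 1,"tx": 0,"ty": -0.3,"tz": 0,"wx": 0,"wy": 0,"wz": 0},
  {"hand": 1,"tx": 0,"ty": -0.5,"tz": -0.3,"wx": 0,"wy": 0,"wz": 0},
  {"hand": 1,"tx": 0,"ty": -0.7,"tz": -0.8,"wx": 0,"wy": 0,"wz": 0},
  {"hand": 1,"tx": 0,"ty": -0.9,"tz": -0.8,"wx": 0,"wy": 0,"wz": 0},
  {"hand": 1,"tx": 0,"ty": -0.9,"tz": -0.8,"wx": 0,"wy": 0,"wz": 0},
  {"hand": 1,"tx": 0,"ty": -0.6,"tz": -0.2,"wx": 0,"wy": 0,"wz": 0},
  {"hand": 1,"tx": 0,"ty": 0,"tz": 0,"wx": 0,"wy": 0,"wz": -1},
  {"hand": 1,"tx": 0,"ty": 0,"tz": 0,"wx": 0,"wy": 0,"wz": -1},
  {"hand": 1,"tx": 0,"ty": 0,"tz": 0,"wx": 0,"wy": 0,"wz": -1},
  {"hand": 1,"tx": 0,"ty": 0,"tz": 0,"wx": 0,"wy": 0,"wz": -1},
  {"hand": 1,"tx": 0,"ty": 0,"tz": 0,"wx": 0,"wy": 0,"wz": -1},
  {"hand": 1,"tx": 0,"ty": 0,"tz": 0,"wx": 0,"wy": 0,"wz": -1},
  {"hand": 1,"tx": 0,"ty": 0,"tz": 0,"wx": 0,"wy": 0,"wz": -1},
  {"hand": 0.5,"tx": 0,"ty": 0,"tz": 0,"wx": 0,"wy": 0,"wz": -1},
  {"hand": 0,"tx": 0,"ty": 0,"tz": 0,"wx": 0,"wy": 0,"wz": -1},
  {"hand": -0.6,"tx": 0,"ty": 0,"tz": 0,"wx": 0,"wy": 0,"wz": -1},
])

```text
time: 14.98
tool_pos: [484.6, 200.3, 142.9]
tcp_rot: [3.141, 0.001, 0.847]
contact_force: [0.2, -0.5, 0.5]
grip_width: 16.1
```

Call:
drive_tool([
  {"hand": -0.6,"tx": 0,"ty": 0,"tz": 0,"wx": 0,"wy": 0,"wz": -1},
  {"hand": -0.6,"tx": 0,"ty": 0,"tz": 0,"wx": 0,"wy": 0,"wz": -1},
  {"hand": -0.6,"tx": 0,"ty": 0,"tz": 0,"wx": 0,"wy": 0,"wz": -1},
  {"hand": -0.6,"tx": 0,"ty": 0,"tz": 0,"wx": 0,"wy": 0,"wz": -1},
  {"hand": -0.6,"tx": 0,"ty": 0,"tz": 0,"wx": 0,"wy": 0,"wz": -1},
  {"hand": -0.6,"tx": 0,"ty": 0,"tz": 0,"wx": 0,"wy": 0,"wz": -1},
  {"hand": -0.6,"tx": 0,"ty": 0,"tz": 0,"wx": 0,"wy": 0,"wz": -1},
  {"hand": -0.6,"tx": 0,"ty": 0,"tz": 0,"wx": 0,"wy": 0,"wz": -1},
  {"hand": -0.6,"tx": 0,"ty": 0,"tz": 0,"wx": 0,"wy": 0,"wz": 0},
  {"hand": -0.6,"tx": 0,"ty": 0,"tz": 0,"wx": 0,"wy": 0,"wz": 0},
])

```text
time: 15.82
tool_pos: [484.6, 200.5, 143.0]
tcp_rot: [-3.142, 0.0, 1.538]
contact_force: [-0.2, -0.3, -0.3]
grip_width: 73.1
```

```bash
python3 - <<'E'
from h import *
o=get_obs();print(o['tool_pos'],o['tcp_rot'],o['contact_force'],o['grip_width'])
save('top','t8.png');save('scene','s8.png')
a=cv2.imread('pics/t8.png')[180:330,150:410]; cv2.imwrite('pics/t8c.png',cv2.resize(a,(780,450),interpolation=cv2.INTER_CUBIC))
a=cv2.imread('pics/s8.png')[150:270,170:330];cv2.imwrite('pics/s8c.png',cv2.resize(a,None,fx=5,fy=5,interpolation=cv2.INTER_CUBIC))
E
```

```text
[484.56642298 200.46732566 142.9576841 ] [-3.14153078e+00  3.09986970e-04  1.53837308e+00] [-0.18555099 -0.33017538 -0.30928835] 73.07489205579394
```

View pics/t8c.png

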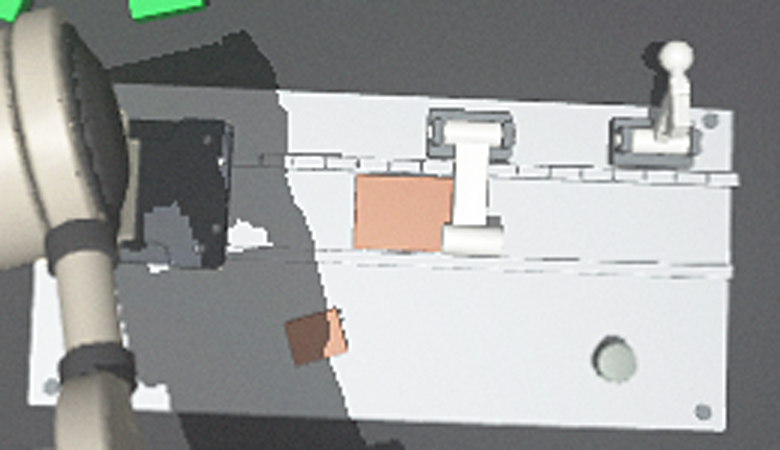

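View pics/s8c.png

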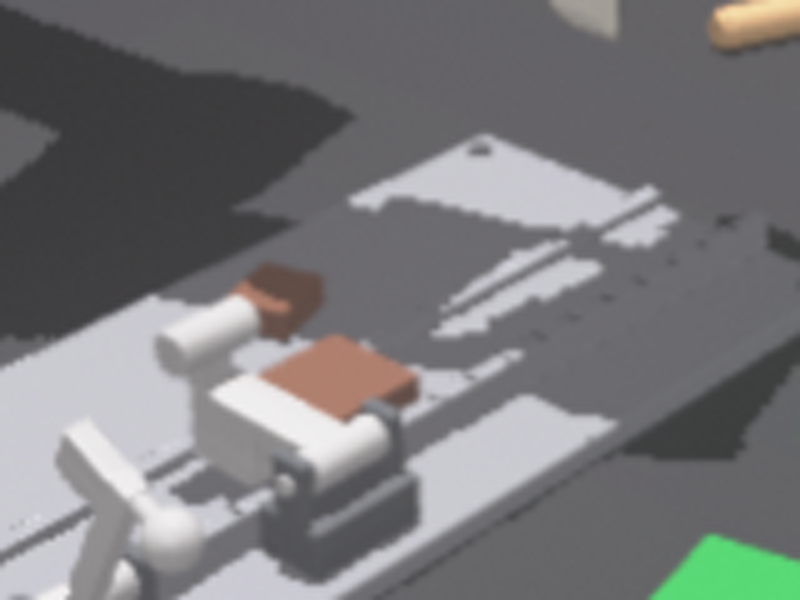

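The top view shows the billet flush on the foot and square, with its +y edge at y≈40 mm as predicted. Next I'll go to the crossbar.

Call:
drive_tool([
  {"hand": -0.6,"tx": -0.4,"ty": 0,"tz": 0,"wx": 0,"wy": 0,"wz": -0.07},
  {"hand": -0.6,"tx": -0.76,"ty": -0.05,"tz": 0,"wx": 0,"wy": 0,"wz": 0},
  {"hand": -0.6,"tx": -0.76,"ty": -0.05,"tz": 0,"wx": 0,"wy": 0,"wz": 0},
  {"hand": -0.6,"tx": -0.76,"ty": -0.05,"tz": 0,"wx": 0,"wy": 0,"wz": 0},
  {"hand": -0.6,"tx": -0.76,"ty": -0.05,"tz": 0,"wx": 0,"wy": 0,"wz": 0},
  {"hand": -0.6,"tx": -0.76,"ty": -0.05,"tz": 0,"wx": 0,"wy": 0,"wz": 0},
  {"hand": -0.6,"tx": -0.76,"ty": -0.05,"tz": 0,"wx": 0,"wy": 0,"wz": 0},
  {"hand": -0.6,"tx": -0.76,"ty": -0.07,"tz": 0,"wx": 0,"wy": 0,"wz": 0},
  {"hand": -0.6,"tx": 0,"ty": 0,"tz": 0.3,"wx": 0,"wy": 0,"wz": 0},
  {"hand": -0.6,"tx": 0,"ty": 0,"tz": 0,"wx": 0,"wy": 0,"wz": 0},
  {"hand": -0.6,"tx": 0,"ty": 0,"tz": 0,"wx": 0,"wy": 0,"wz": 0},
])

```text
time: 16.83
tool_pos: [463.8, -27.7, 130.8]
tcp_rot: [-3.14, -0.0, 1.545]
contact_force: [-0.4, 0.1, -0.6]
grip_width: 73.1
```

```bash
python3 - <<'E'
from h import *
o=get_obs();print(o['tool_pos'],o['tcp_rot'],o['contact_force'],o['grip_width'])
save('wrist','w9.png')
E
```

```text
[463.84596002 -27.70950557 130.78193499] [-3.14024606e+00 -4.98269760e-04  1.54524075e+00] [-0.43036343  0.06661573 -0.62721601] 73.09532625831349
```

View pics/w9.png

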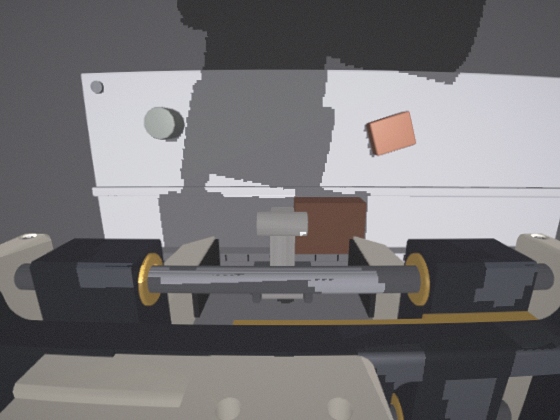

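Call:
drive_tool([
  {"hand": -0.6,"tx": -0.015,"ty": 0,"tz": 0.5,"wx": 0,"wy": 0,"wz": 0},
  {"hand": -0.6,"tx": 0,"ty": 0,"tz": 0.6,"wx": 0,"wy": 0,"wz": 0},
  {"hand": -0.6,"tx": 0,"ty": 0,"tz": 0.4,"wx": 0,"wy": 0,"wz": 0},
  {"hand": -0.6,"tx": 0,"ty": 0,"tz": 0.2,"wx": 0,"wy": 0,"wz": 0},
  {"hand": -0.6,"tx": 0,"ty": 0,"tz": 0,"wx": 0,"wy": 0,"wz": 0},
  {"hand": 0,"tx": 0,"ty": 0,"tz": 0,"wx": 0,"wy": 0,"wz": 0},
  {"hand": 0.2,"tx": 0,"ty": 0,"tz": 0,"wx": 0,"wy": 0,"wz": 0},
  {"hand": 0.3,"tx": 0,"ty": 0,"tz": 0,"wx": 0,"wy": 0,"wz": 0},
  {"hand": 0.5,"tx": 0,"ty": 0,"tz": 0,"wx": 0,"wy": 0,"wz": 0},
  {"hand": 0.5,"tx": 0,"ty": 0,"tz": 0,"wx": 0,"wy": 0,"wz": 0},
  {"hand": 0.5,"tx": 0,"ty": 0,"tz": 0,"wx": 0,"wy": 0,"wz": 0},
  {"hand": 0.5,"tx": 0,"ty": 0,"tz": 0,"wx": 0,"wy": 0,"wz": 0},
  {"hand": 0.5,"tx": 0,"ty": 0,"tz": 0,"wx": 0,"wy": 0,"wz": 0},
])

```text
time: 17.97
tool_pos: [464.4, -28.9, 63.2]
tcp_rot: [3.141, 0.001, 1.547]
contact_force: [-1.3, -4.2, 1.1]
grip_width: 36.3
```

Call:
drive_tool([
  {"hand": 0.5,"tx": -0.02,"ty": 0,"tz": 0,"wx": 0,"wy": 0,"wz": 0},
  {"hand": 0.5,"tx": 0,"ty": 0.03,"tz": -0.09,"wx": 0,"wy": 0,"wz": 0},
  {"hand": 0.5,"tx": 0,"ty": 0.03,"tz": -0.08,"wx": 0,"wy": 0,"wz": 0},
  {"hand": 0.5,"tx": 0,"ty": 0.08,"tz": -0.16,"wx": 0,"wy": 0,"wz": 0},
  {"hand": 0.5,"tx": 0,"ty": 0.09,"tz": -0.15,"wx": 0,"wy": 0,"wz": 0},
  {"hand": 0.5,"tx": 0,"ty": 0.11,"tz": -0.14,"wx": 0,"wy": 0,"wz": 0},
  {"hand": 0.5,"tx": 0,"ty": 0.12,"tz": -0.13,"wx": 0,"wy": 0,"wz": 0},
  {"hand": 0.5,"tx": 0,"ty": 0.13,"tz": -0.12,"wx": 0,"wy": 0,"wz": 0},
  {"hand": 0.5,"tx": 0,"ty": 0.14,"tz": -0.1,"wx": 0,"wy": 0,"wz": 0},
  {"hand": 0.5,"tx": 0,"ty": 0.15,"tz": -0.09,"wx": 0,"wy": 0,"wz": 0},
  {"hand": 0.5,"tx": 0,"ty": 0.16,"tz": -0.07,"wx": 0,"wy": 0,"wz": 0},
  {"hand": 0.5,"tx": 0,"ty": 0.17,"tz": -0.05,"wx": 0,"wy": 0,"wz": 0},
])

```text
time: 18.97
tool_pos: [512.3, -30.2, 110.5]
tcp_rot: [-3.14, -0.0, 1.547]
contact_force: [-4.3, -1.7, -5.3]
grip_width: 35.8
```

Call:
drive_tool([
  {"hand": 0.5,"tx": 0,"ty": 0.17,"tz": -0.04,"wx": 0,"wy": 0,"wz": 0},
  {"hand": 0.5,"tx": 0,"ty": 0.18,"tz": -0.02,"wx": 0,"wy": 0,"wz": 0},
  {"hand": 0.5,"tx": 0,"ty": 0.18,"tz": 0,"wx": 0,"wy": 0,"wz": 0},
  {"hand": 0.5,"tx": 0,"ty": 0.18,"tz": 0.02,"wx": 0,"wy": 0,"wz": 0},
  {"hand": 0.5,"tx": 0,"ty": 0.17,"tz": 0.04,"wx": 0,"wy": 0,"wz": 0},
  {"hand": 0.5,"tx": 0,"ty": 0.17,"tz": 0.05,"wx": 0,"wy": 0,"wz": 0},
  {"hand": 0.5,"tx": 0,"ty": 0.16,"tz": 0.07,"wx": 0,"wy": 0,"wz": 0},
  {"hand": 0.5,"tx": 0,"ty": 0.15,"tz": 0.09,"wx": 0,"wy": 0,"wz": 0},
  {"hand": 0.5,"tx": 0,"ty": 0.14,"tz": 0.1,"wx": 0,"wy": 0,"wz": 0},
  {"hand": 0.5,"tx": 0,"ty": 0,"tz": 0,"wx": 0,"wy": 0,"wz": 0},
  {"hand": 0.5,"tx": 0,"ty": 0,"tz": 0,"wx": 0,"wy": 0,"wz": 0},
])

```text
time: 19.88
tool_pos: [574.5, -31.8, 98.6]
tcp_rot: [3.137, 0.0, 1.547]
contact_force: [1.9, -2.0, 2.7]
grip_width: 35.3
```

```bash
python3 - <<'E'
from h import *
o=get_obs();print(o['tool_pos'],o['tcp_rot'],o['contact_force'],o['grip_width'])
save('scene','s10.png')
a=cv2.imread('pics/s10.png')[150:270,170:330];cv2.imwrite('pics/s10c.png',cv2.resize(a,None,fx=5,fy=5,interpolation=cv2.INTER_CUBIC))
E
```

```text
[574.46316134 -31.84074104  98.64341987] [3.13744079e+00 3.76345862e-04 1.54727110e+00] [ 1.87490515 -1.98465335  2.74248565] 35.28857099780413
```

View pics/s10c.png

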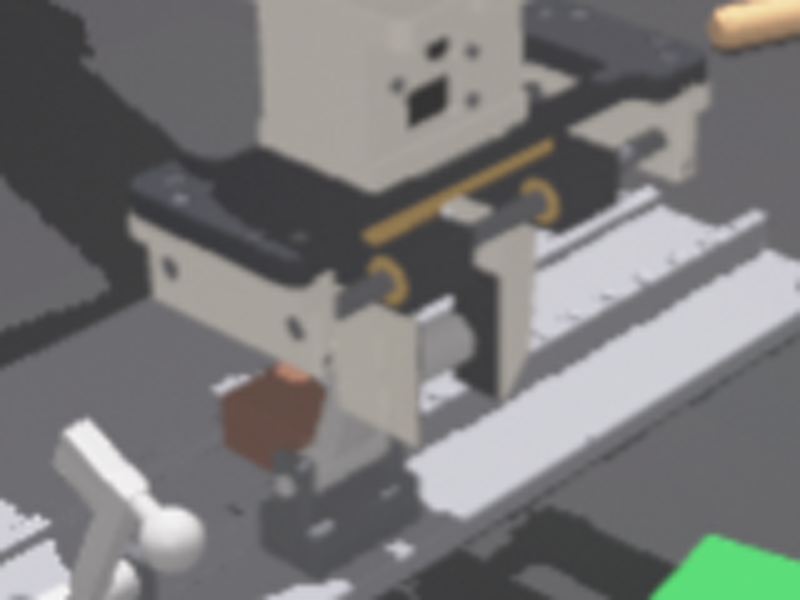

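The stop is up and leaning back. Release, lift and clear out.

Call:
drive_tool([
  {"hand": -0.6,"tx": 0,"ty": 0,"tz": 0,"wx": 0,"wy": 0,"wz": 0},
  {"hand": -0.6,"tx": 0,"ty": 0,"tz": 0,"wx": 0,"wy": 0,"wz": 0},
  {"hand": -0.6,"tx": 0,"ty": 0,"tz": 0,"wx": 0,"wy": 0,"wz": 0},
  {"hand": -0.6,"tx": 0,"ty": 0,"tz": 0,"wx": 0,"wy": 0,"wz": 0},
  {"hand": -0.6,"tx": 0,"ty": 0,"tz": -0.3,"wx": 0,"wy": 0,"wz": 0},
  {"hand": -0.6,"tx": 0,"ty": 0,"tz": -0.7,"wx": 0,"wy": 0,"wz": 0},
  {"hand": -0.6,"tx": 0,"ty": 0,"tz": -0.8,"wx": 0,"wy": 0,"wz": 0},
  {"hand": -0.6,"tx": 0,"ty": 0,"tz": -0.8,"wx": 0,"wy": 0,"wz": 0},
  {"hand": -0.6,"tx": 0.7,"ty": -0.4,"tz": -0.3,"wx": 0,"wy": 0,"wz": 0},
  {"hand": -0.6,"tx": 0.8,"ty": -0.4,"tz": 0,"wx": 0,"wy": 0,"wz": 0},
  {"hand": -0.6,"tx": 0.8,"ty": -0.4,"tz": 0,"wx": 0,"wy": 0,"wz": 0},
  {"hand": -0.6,"tx": 0.8,"ty": -0.4,"tz": 0,"wx": 0,"wy": 0,"wz": 0},
  {"hand": -0.6,"tx": 0.8,"ty": -0.4,"tz": 0,"wx": 0,"wy": 0,"wz": 0},
  {"hand": -0.6,"tx": 0.8,"ty": -0.4,"tz": 0,"wx": 0,"wy": 0,"wz": 0},
  {"hand": -0.6,"tx": 0.8,"ty": -0.4,"tz": 0,"wx": 0,"wy": 0,"wz": 0},
  {"hand": -0.6,"tx": 0.8,"ty": -0.4,"tz": 0,"wx": 0,"wy": 0,"wz": 0},
  {"hand": -0.6,"tx": 0.5,"ty": 0,"tz": 0,"wx": 0,"wy": 0,"wz": 0},
  {"hand": -0.6,"tx": 0,"ty": 0,"tz": 0,"wx": 0,"wy": 0,"wz": 0},
  {"hand": -0.6,"tx": 0,"ty": 0,"tz": 0,"wx": 0,"wy": 0,"wz": 0},
])

```text
time: 21.52
tool_pos: [450.6, 244.0, 213.7]
tcp_rot: [-3.142, 0.0, 1.55]
contact_force: [0.7, -0.2, -0.3]
grip_width: 73.1
```

```bash
python3 - <<'E'
from h import *
o=get_obs();print(o['tool_pos'],o['contact_force'],o['grip_width'],abs(o['dq']).max())
save('top','t11.png');save('scene','s11.png')
psi=-0.027; ex=np.array([np.cos(psi),np.sin(psi),0]);ey=np.array([-np.sin(psi),np.cos(psi),0]);ez=np.array([0,0,1.])
H=np.array([528,-31.5,46.]);B=H-50*ex+40*ey-10*ez
P=[B+sx*23*ex+sy*30*ey for sx,sy in((1,1),(1,-1),(-1,-1),(-1,1))]
print(((proj('top',P)-[150,180])*3).round(0).tolist())
a=cv2.imread('pics/t11.png')[180:330,150:410]; cv2.imwrite('pics/t11c.png',cv2.resize(a,(780,450),interpolation=cv2.INTER_CUBIC))
a=cv2.imread('pics/s11.png')[150:300,150:350];cv2.imwrite('pics/s11c.png',cv2.resize(a,None,fx=4,fy=4,interpolation=cv2.INTER_CUBIC))
E
```

```text
[450.58299096 244.04346873 213.73433423] [ 0.71782105 -0.22342629 -0.33387514] 73.0844103169899 0.04213868907630697
[[356.0, 169.0], [453.0, 173.0], [450.0, 248.0], [353.0, 244.0]]
```

View pics/t11c.png

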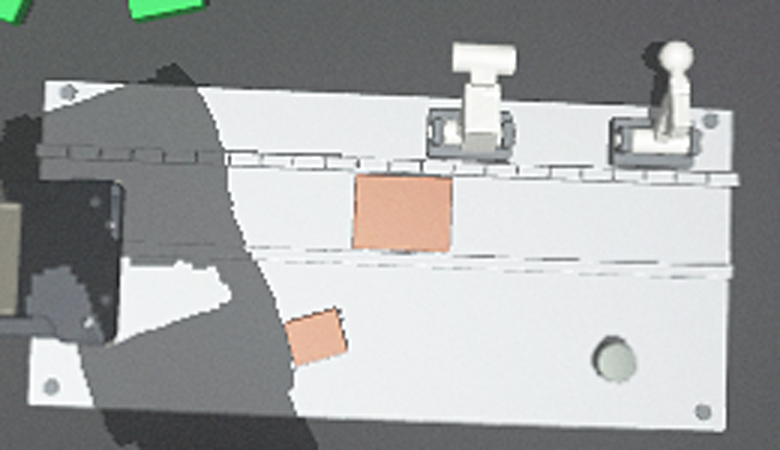

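View pics/s11c.png

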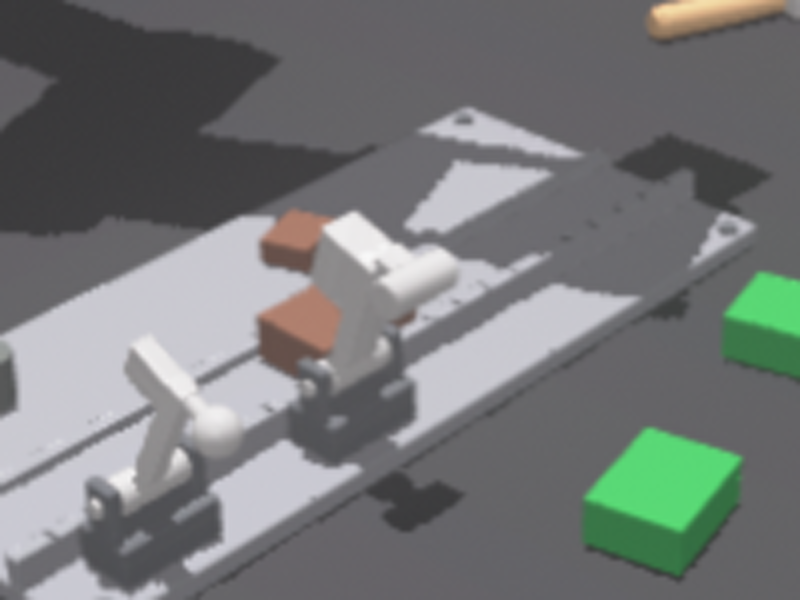

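```bash
python3 -c "
from plant import *
print(close_job())"
```

```text
the job is handed in; nothing more can be done
None
```

I gauged the billet against the crossbar stop, flipped that stop back up past upright, and handed the job in. The robot clock read about 22 s of the 72 s allowed.

- **Stop down:** I pinched the crossbar and swung it down until the hard stop pushed back with 31 N. The top view put it within half a pixel of where it should be when fully down.
- **Billet gauged:** I pushed the billet along the channel with closed fingers until it stopped moving, at 16 N, then backed straight off. The contact came about 2.5 mm earlier than my estimate of the hinge and finger width. The picture afterwards still showed the billet flush against the stop.
- **Stop back up:** I pinched the crossbar again, swung it back up, released it and moved the arm clear.

**Last checks:**
- **Billet:** it lies square in the channel. Along the rail its corners are within about 1 mm of the gauged position. Across the channel they are 1 to 4 mm nearer the lip than modelled, which may be play in the channel plus calibration error.
- **Crossbar stop:** it stands at about 1.87 rad, past upright (1.57) and slightly less than its start of about 1.95.
- **Everything else:** the ball-ended stop, offcut, plug and green blocks look undisturbed. The arm is touching nothing.

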